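# Load an ink cassette up the feed ramp

### The job

Set the grey ink cassette lengthways on the lower part of the feed ramp, then slide it up the ramp, without lifting it over the upper part, until the sprung catch pops up behind it and it rests against the sprung buffer of the top stop. The stop has been bolted somewhere along its slots, so feel for it: push smoothly and gently, with less than 20 newtons, and never ram the buffer. Leave the knob, tape roll and cup alone.

Things in the scene. Friction and masses are not known exactly. Their poses are not given: they have to be found in the camera images.
- cassette: Flat grey plastic ink cassette, a closed box 100 (x) x 76 (y) x 34 mm (z), with a black upright grip bar on top: 50 mm along x, 14 mm thick along y, from 34 to 58 mm above the underside. Mass about 0.35 kg (0.28 to 0.46). Origin at the centre of its underside, z up, x lengthways. Its two ends are alike. It starts flat on the table.
- deck: Tilted wooden surface of the fixed ramp. Origin on it at mid-width; x points uphill along the 8 degree slope, y across, z normal. Runs from x = -190 mm (foot, 15 mm above the table) to +165 mm, 140 mm wide. Aluminium guides 12 mm high, 10 mm wide: 82 mm apart above x = -30 mm, flaring to about 120 mm apart at the foot. The cassette goes on with its x along the deck's x.
- set_down (a point): Point on the deck surface at deck x = -115 mm, mid-width: the best place for the cassette's origin when it is first set on the lower part (anywhere from x = -150 to -95 mm is clear of the catch).
- stop_nominal (a point): Point on the deck surface at deck x = +98 mm: nominal place of the relaxed buffer's face (50 mm wide, 4 to 26 mm high). Stop block, buffer and catch sit on one carriage, bolted up to 20 mm uphill or downhill of nominal; not measured. The stop block is 30 mm high (screws 35), 15 mm behind that face. A caught cassette has its centre at deck x = 30 to 70 mm.
- buffer (a joint): Travel of the rubber-faced buffer uphill, m: 0 relaxed, 0.010 bottomed. Spring 4 N per mm. The catch springs up once the cassette has pressed the buffer in about 2 mm (8 N; with weight and friction the push is then about 8 to 14 N); the cassette then stays squeezed between buffer and catch. Over 5.25 mm (21 N) counts as ramming.
- catch (a joint): Travel of the sprung catch into the deck, m: 0 up, 0.009 bottom. Steel nose 18 mm wide at mid-width, 7 mm high; its upright uphill face is 98 mm downhill of the buffer's face. The passing cassette presses it down by its sloped downhill side, 19 mm long (under 1 N). Push the cassette's rear face 14 to 28 mm above the deck, so the catch can rise below the pusher.
- spare_knob_0: Bystander: loose black lobed knob, 47 mm wide, 27 mm high, lying beside the ramp. Origin at the centre of its underside.
- tape_0: Bystander: loose tape roll lying flat, 86 mm wide, 24 mm high. Origin at the centre of its underside.
- cup_1: Bystander: loose light cup, 68 mm wide, 85 mm high, standing. Origin at the centre of its underside.
There are look-alikes about, which are no part of the job. Leave any purple look-alike of the cassette alone.

How it is judged:
By the outcome, as a careful person would: the job done as asked, in the order asked, and still so for the second after the job is handed in, with the robot touching nothing.
It also fails if it takes over 72 s, if anything falls off the work surface, if the arm or the gripper's body presses on something with over 40 N, if the wrist force passes 120 N, or if a joint passes its speed limit or range.

### The arm

A 6-joint arm with a two-finger parallel gripper is mounted at the origin on a cart in front of the work surface, level with it; the furniture and walls round the work are solid. World frame = base frame: x ahead of the robot, y to its left, z up, the work surface at z = 0. Lengths are in mm, angles in rad, forces in N, time in s.
With the tool pointing down it reaches from about 375 to 825 mm from the base axis. Payload 5.5 kg.
Tool frame: the origin (TCP) lies at the very end of the fingers, on their centre line; the grasp point (between the pads) lies 19 mm behind it; y points along the fingers, x is the direction in which the jaws open and shut, and the axes are right-handed (so a half turn about y gives the same grasp; the last joint's range is limited). The gripper opens to 85 mm and grips with 20 to 120 N. Pads are 22 mm wide; open, the fingers measure 114 mm over their backs; the gripper's body (76 mm by 85 mm) begins 54 mm behind the grasp point. The pads swing forward as they close: fully open they stand 13 mm farther back than shut.
Start: joints at [1.1, 0.314, -0.047, 1.21, 0, 1.571], TCP at [272.156, 534.721, 231.299] pointing down, gripper open.
Joint ranges: [-2.67, 2.67], [-0.69, 1.73], [-1.03, 1.25], [-2.08, 2.16], [-1.42, 1.45], [-3.14, 3.14]. Speed limits (rad/s): [2.39, 2.39, 3.01, 3.14, 3.14, 3.14].

### API

Orientations are given as a unit quaternion [x, y, z, w].
In Python, from station import bot gives the robot as it stands.
- The arm moves only by the tool servo_tool, never from a script. Its arguments are lists of equal length, an entry for each row: "angular": the turn, a rotation vector about the world's x, y, z in degrees, a list of three; "translation": the shift along the world's x, y, z in cm, a list of three; "jaw": the finger opening in cm, from 0 to 8.54. In form: {"angular": [[rx, ry, rz], ...], "translation": [[dx, dy, dz], ...], "jaw": [jaw, ...]}. A call has 1 to 10 rows; each row is the pose to reach, as a shift and turn from the pose measured when the call began; what a row does not reach only later rows make up. A row lasts 1/12 s, in which the tool goes at most 41.7 mm and 7.16 degrees, less where a joint would pass 70% of its speed; a pose out of reach is approached as far as the arm can. A call with a gripper value outside its range is refused whole. The fingers move at their own pace and stop on an object; "grip_force" is the grip in N (left out, the last holds). Time passes only in rows, so rows that repeat a pose let the fingers close. It gives the time, the measured TCP pose, the force and the opening at its end, in the units of the state.
- bot.state(): the state, without advancing time (a new reading comes with each control period).
- bot.read_camera(name): name is "side" or "top"; returns a dict with "frame" (384x512x3 uint8, red, green, blue), "K" (3x3 intrinsics, pixels), "rvec" (rotation vector, rad) and "tvec" (3), from world to camera coordinates, as OpenCV has them. Camera axes: x right, y down, z forward; pixel columns grow to the right and rows downward; lengths in mm; the calibration is good to about 2 mm. A picture is of the moment at which its call begins. There is no depth.
- bot.close_job(): hands the job in, once; it reports no verdict.
The state is a dict: "t": time; "joint_pos": joint angles; "joint_vel": joint speeds; "joint_torque": joint torques, N m; "tcp_pos": TCP position; "orientation": TCP orientation; "force": force on the tool from outside, world axes, zero at the start; "wrist_torque": the same for the moment, N m; "finger_gap": opening from 0.0 (shut) to 1.0 (fully open).
Only numpy, scipy, OpenCV 4.12 (cv2) and the standard library are available. Lean on these libraries where they do the work, as an engineer would, in place of code of your own. Each camera call takes 0.05 s, during which the arm holds its last target.

## Working session

There is one attempt and no reset: what is moved stays moved. The work goes in short steps, Python scripts to look and compute and a tool call to move; the robot and the scene stay as the last step left them, time stands still between calls to the robot, and variables do not carry over. Pictures are saved under pics/ and viewed, and the job is handed in when it is done.

Besides the shell and the picture viewer there is one more tool, called after "Call:" as a command line: name --argument value ..., lists and objects as JSON in quotes. servo_tool: Moves the arm, as the interface text tells. Its arguments: {"type":"object","properties":{"angular":{"type":"array","items":{"type":"array","items":{"type":"number"}}},"translation":{"type":"array","items":{"type":"array","items":{"type":"number"}}},"jaw":{"type":"array","items":{"type":"number"}},"grip_force":{"type":"number"}},"required":["angular","translation","jaw"]}

```bash
ls; mkdir -p pics; python3 - <<'E'
from station import bot
import cv2,pickle
s=bot.state();print(s)
for n in("side","top"):
    c=bot.read_camera(n);cv2.imwrite(f"pics/{n}0.png",cv2.cvtColor(c["frame"],cv2.COLOR_RGB2BGR));pickle.dump(c,open(f"{n}0.pkl","wb"));print(c["K"],c["rvec"],c["tvec"])
E
```

```text
pics
{'t': 0.0, 'joint_pos': array([ 1.10005206e+00,  3.14264490e-01, -4.80858626e-02,  1.21022590e+00,
        1.40087309e-05,  1.57079790e+00]), 'joint_vel': array([ 3.41356614e-04, -3.39557240e-05,  5.98751860e-04,  1.35959801e-03,
       -1.42051272e-03,  5.35734492e-04]), 'joint_torque': array([-5.32617069e-04, -5.39590359e+01,  3.39754665e+01,  1.91474834e-02,
       -2.77741756e-04, -1.30369955e-05]), 'tcp_pos': array([271.85478578, 534.20832633, 230.40855763]), 'orientation': array([ 0.60314102,  0.36907168, -0.37014982, -0.60249159]), 'force': array([-0.18842751,  0.78608819, -0.73394506]), 'wrist_torque': array([-0.07839792, -0.01168459, -0.0229958 ]), 'finger_gap': 0.99956458358201}
[[354.75354698   0.         256.2259301 ]
 [  0.         354.75354698 185.06013474]
 [  0.           0.           1.        ]] [ 0.449292    2.95369629 -0.73498015] [ 567.52555294  -99.33786675 1272.37608314]
[[420.9859089    0.         266.63020608]
 [  0.         420.9859089  196.10026574]
 [  0.           0.           1.        ]] [ 2.26805797 -1.37022226  0.38711392] [-270.55633085  446.45102868 1424.571851  ]
```

View pics/side0.png

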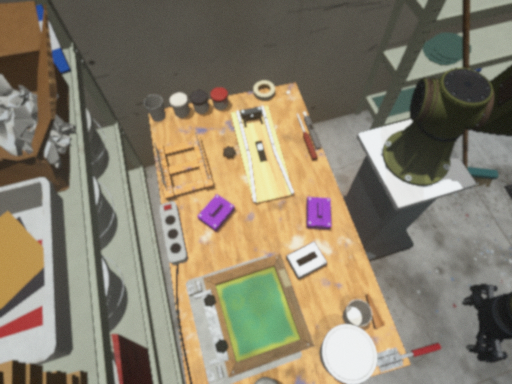

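View pics/top0.png

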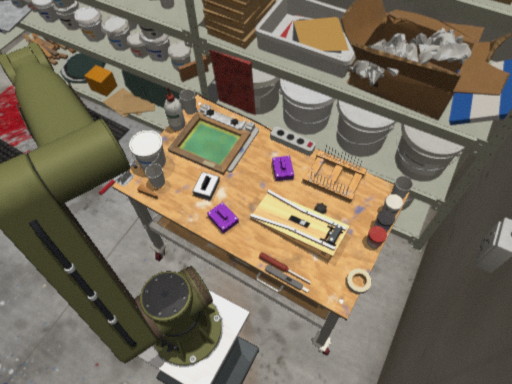

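The side view shows the grey cassette at about (307,260), and the top view shows it at (206,186). In the side view the ramp foot is near (272,200) and the stop near (250,113). I'll enlarge these areas.

```bash
cat > h.py <<'E'
import cv2,numpy as np,pickle
def load(n): return pickle.load(open(n+".pkl","rb"))
def ray(c,uv):
    R=cv2.Rodrigues(np.array(c["rvec"],float))[0];t=np.array(c["tvec"],float)
    p=cv2.undistortPoints(np.array([[uv]],float),c["K"],None)[0,0]
    return -R.T@t, R.T@np.array([p[0],p[1],1.])
def onz(c,uv,z):
    o,d=ray(c,uv);return o+d*(z-o[2])/d[2]
def proj(c,P): return cv2.projectPoints(np.array(P,float).reshape(-1,3),c["rvec"],c["tvec"],c["K"],None)[0][:,0]
def tri(c1,a,c2,b):
    o1,d1=ray(c1,a);o2,d2=ray(c2,b);s=np.linalg.lstsq(np.c_[d1,-d2],o2-o1,rcond=None)[0]
    p,q=o1+s[0]*d1,o2+s[1]*d2;return (p+q)/2,np.linalg.norm(p-q)
def crop(c,x0,y0,w,h,k,out):
    im=cv2.cvtColor(c["frame"],cv2.COLOR_RGB2BGR)[y0:y0+h,x0:x0+w]
    cv2.imwrite(out,cv2.resize(im,None,fx=k,fy=k,interpolation=cv2.INTER_CUBIC))
E
python3 - <<'E'
from h import *
s,t=load("side0"),load("top0")
crop(s,225,75,110,210,2.8,"pics/s1.png")
crop(s,225,95,80,115,5,"pics/s2.png")
crop(t,240,170,120,95,6,"pics/t2.png")
for n,c,r in(("side",s,(280,235,55,50)),("top",t,(185,165,45,40))):
    x,y,w,h=r;im=c["frame"][y:y+h,x:x+w];hsv=cv2.cvtColor(im,cv2.COLOR_RGB2HSV)
    m=((hsv[...,1]<50)&(hsv[...,2]>120)).astype(np.uint8)*255
    cs=cv2.findContours(m,cv2.RETR_EXTERNAL,cv2.CHAIN_APPROX_NONE)[0];k=max(cs,key=cv2.contourArea)
    box=cv2.minAreaRect(k);print(n,cv2.contourArea(k),cv2.boxPoints(box)+[x,y])
    print([onz(c,p,34).round(0)[:2] for p in cv2.boxPoints(box)+[x,y]])
    m=(hsv[...,2]<70).astype(np.uint8)*255
    for k in cv2.findContours(m,cv2.RETR_EXTERNAL,cv2.CHAIN_APPROX_NONE)[0]:
        if cv2.contourArea(k)>8: b=cv2.boxPoints(cv2.minAreaRect(k))+[x,y];print("dark",cv2.contourArea(k),b.round(1).tolist(),[onz(c,p,58).round(0)[:2] for p in b])
crop(s,280,235,55,50,8,"pics/s3.png")
crop(t,180,160,55,45,8,"pics/t3.png")
E
```

```text
side 946.5 [[280.97810173 270.810215  ]
 [294.75912094 232.91240931]
 [331.69342804 246.34306717]
 [317.91240692 284.24087143]]
[array([595., 251.]), array([515., 152.]), array([422., 226.]), array([505., 320.])]
top 348.5 [[192.20000219 190.60000038]
 [203.00000191 169.00000191]
 [218.60000229 176.80000114]
 [207.80000114 198.40000153]]
[array([455., 267.]), array([564., 284.]), array([561., 208.]), array([453., 193.])]
dark 33.5 [[193.6, 193.2], [218.0, 180.0], [223.9, 190.9], [199.5, 204.1]] [array([437., 244.]), array([534., 192.]), array([501., 145.]), array([406., 197.])]
dark 39.5 [[200.8, 187.4], [206.4, 176.2], [210.0, 178.0], [204.4, 189.2]] [array([473., 234.]), array([528., 242.]), array([527., 225.]), array([472., 217.])]
```

View pics/s2.png

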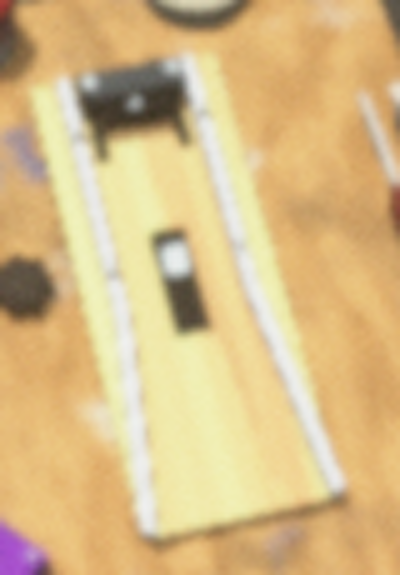

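View pics/t2.png

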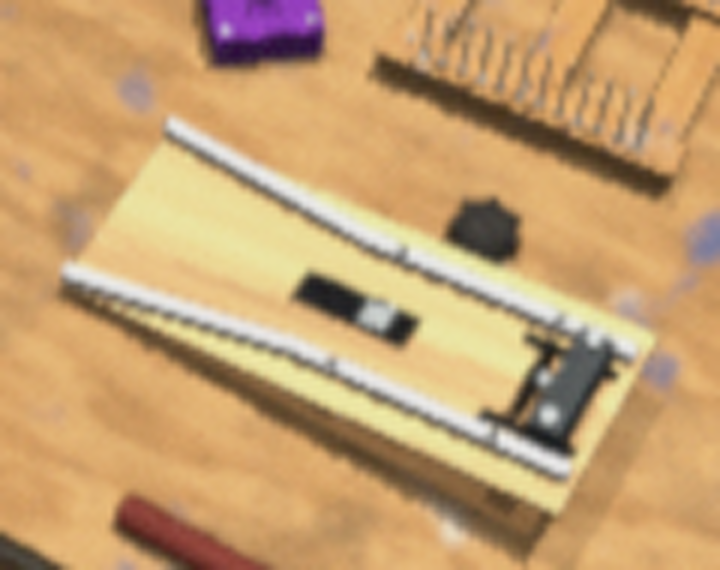

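View pics/s3.png

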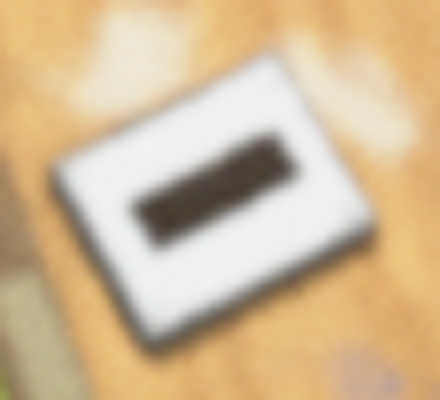

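View pics/t3.png

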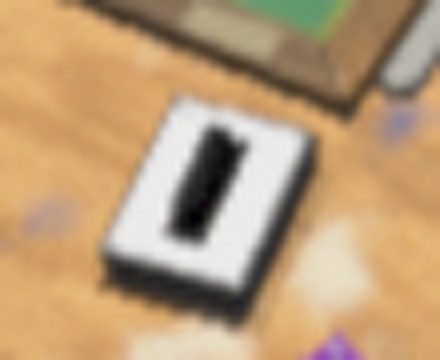

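```bash
python3 - <<'E'
from h import *
s,t=load("side0"),load("top0")
S=lambda u,o,k:np.array([o[0]+(u[0]+.5)/k-.5,o[1]+(u[1]+.5)/k-.5])
sc=[(278,50),(375,225),(148,345),(55,175)]
tc=[(240,290),(105,250),(180,97),(313,137)]
for nm,c,l,o in(("s",s,sc,(280,235)),("t",t,tc,(180,160))):
    P=np.array([onz(c,S(u,o,8),34)[:2] for u in l]);print(nm,P.round(0).tolist(),P.mean(0).round(1))
    for i in range(4):
        d=P[(i+1)%4]-P[i];print("  len",np.linalg.norm(d).round(1),"ang",np.degrees(np.arctan2(d[1],d[0])).round(1))
# bar top
for c,l,o in((s,[(275,132),(298,172),(158,248),(132,208)],(280,235)),(t,[(213,127),(246,145),(200,240),(168,232)],(180,160))):
    P=np.array([onz(c,S(u,o,8),58)[:2] for u in l]);print("bar",P.round(0).tolist(),P.mean(0).round(1))
# ramp
so,to=(225,95),(240,170)
print("ramp")
R={"footL?":((342,498),(62,270),15),"footR?":((150,540),(168,122),15),"top1":((215,57),(555,515),64.4),"top2":((35,90),(653,338),64.4),"catchnose":((176,262),(374,320),None)}
for n,(a,b,z) in R.items():
    pa,pb=S(a,so,5),S(b,to,6)
    p,e=tri(s,pa,t,pb);print(n,p.round(1),e.round(1),[] if z is None else (onz(s,pa,z).round(0),onz(t,pb,z).round(0)))
E
```

```text
s [[466.0, 194.0], [457.0, 269.0], [554.0, 285.0], [565.0, 215.0]] [510.5 240.8]
  len 75.1 ang 97.2
  len 98.0 ang 9.8
  len 71.2 ang -80.9
  len 100.6 ang -168.0
t [[467.0, 193.0], [455.0, 264.0], [551.0, 281.0], [561.0, 208.0]] [508.5 236.5]
  len 72.3 ang 99.1
  len 96.7 ang 9.7
  len 73.4 ang -81.7
  len 95.6 ang -170.9
bar [[485.0, 230.0], [483.0, 247.0], [542.0, 258.0], [546.0, 241.0]] [514.1 244.1]
bar [[530.0, 245.0], [529.0, 225.0], [471.0, 215.0], [468.0, 231.0]] [499.4 229.1]
ramp
footL? [472.   16.7  20.9] 3.0 (array([469.,  15.,  15.]), array([476.,  17.,  15.]))
footR? [603.4   8.2  21.4] 2.8 (array([602.,   6.,  15.]), array([608.,   9.,  15.]))
top1 [ 446.  -334.6   60.6] 0.3 (array([ 447., -332.,   64.]), array([ 444., -335.,   64.]))
top2 [ 581.3 -342.2   63.7] 0.7 (array([ 582., -342.,   64.]), array([ 581., -342.,   64.]))
catchnose [ 523.8 -181.5   42.1] 1.4 []
```

```bash
cat >> h.py <<'E'
from scipy.spatial.transform import Rotation as Ro
# deck model
U=np.radians(-93.7);sl=np.radians(8)
O=np.array([525.,-176.,41.4])
dx=np.array([np.cos(U)*np.cos(sl),np.sin(U)*np.cos(sl),np.sin(sl)])
dy=np.array([-np.sin(U),np.cos(U),0]);dz=np.cross(dx,dy)
def deck(x,y,z): return O+x*dx+y*dy+z*dz
def todeck(p): return np.array([(p-O)@a for a in(dx,dy,dz)])
def goal(jaw,down):
    jaw=jaw-down*(jaw@down);jaw/=np.linalg.norm(jaw);return Ro.from_matrix(np.c_[jaw,down,np.cross(jaw,down)])
def delta(st,p,R):
    return (R*Ro.from_quat(st["orientation"]).inv()).as_rotvec(degrees=True).round(2),((p-st["tcp_pos"])/10).round(2)
E
python3 - <<'E'
from h import *
from station import bot
st=bot.state();M=Ro.from_quat(st["orientation"]).as_matrix();print(M.round(3), np.degrees(np.arctan2(M[1,0],M[0,0])))
for h in(99.5,-80.5):
    a=np.radians(h);print(h,delta(st,np.array([509,238.,140]),goal(np.array([np.cos(a),np.sin(a),0]),np.array([0,0,-1.]))))
s,t=load("side0"),load("top0")
for n,a,z in(("p1",(319,213),40),("p2",(215,212),40),("cup",(357,313),50),("knob",(229,153),14),("tape",(264,89),12)):print(n,onz(s,a,z).round(0))
print(dx,dy,dz,deck(-115,0,0))
E
```

```text
[[ 0.454 -0.001 -0.891]
 [ 0.891 -0.001  0.454]
 [-0.002 -1.    -0.   ]] 63.02619891629234
99.5 (array([ 9.000e-02, -1.000e-02,  3.647e+01]), array([ 23.71, -29.63,  -9.05]))
-80.5 (array([-2.0000e-02, -1.2000e-01, -1.4353e+02]), array([ 23.71, -29.63,  -9.05]))
p1 [420. 114.  40.]
p2 [735.  11.  40.]
cup [435. 428.  50.]
knob [ 631. -209.   14.]
tape [ 419. -461.   12.]
[-0.06390428 -0.98820397  0.1391731 ] [ 0.99791562 -0.06453231  0.        ] [0.00898116 0.13888301 0.99026807] [532.34899269 -62.35654321  25.39509339]
```

Call:
servo_tool --angular '[[0,0,4],[0,0,8],[0,0,12],[0,0,16],[0,0,21],[0,0,25],[0,0,29],[0,0,33],[0,0,36.5],[0,0,36.5]]' --translation '[[1.5,-2,0],[4,-5,0],[7,-8.5,0],[10,-12.5,0],[13,-16.5,-1],[16.5,-20.5,-2.5],[19.5,-24.5,-4.5],[22,-27.5,-6.5],[23.7,-29.6,-8],[23.7,-29.6,-9]]' --jaw '[5,5,5,5,5,5,5,5,5,5]'

```text
t: 0.93
tcp_pos: [510.1, 237.7, 142.1]
orientation: [0.457, 0.541, -0.54, -0.455]
force: [1.1, 0.5, -0.6]
finger_gap: 0.589
```

Call:
servo_tool --angular '[[0,0,0],[0,0,0],[0,0,0],[0,0,0],[0,0,0],[0,0,0],[0,0,0],[0,0,0],[0,0,0],[0,0,0]]' --translation '[[0,0,-1.5],[-0.1,0,-3.5],[-0.1,0,-5.5],[-0.1,0,-7],[-0.1,0,-8.2],[-0.1,0,-9.2],[-0.1,0,-9.8],[-0.1,0,-10.2],[-0.1,0,-10.2],[-0.1,0,-10.2]]' --jaw '[5,5,5,5,5,5,5,5,5,5]'

```text
t: 1.77
tcp_pos: [509.3, 237.9, 40.4]
orientation: [0.457, 0.541, -0.54, -0.455]
force: [0.5, -0.8, 0.5]
finger_gap: 0.584
```

```bash
python3 - <<'E'
from h import *
from station import bot
for n in("side","top"):
    c=bot.read_camera(n);pickle.dump(c,open(n+"1.pkl","wb"))
crop(load("side1"),270,220,80,75,8,"pics/s4.png");crop(load("top1"),165,135,90,75,8,"pics/t4.png");print(bot.state()["tcp_pos"],bot.state()["force"])
E
```

```text
[509.63765521 238.03493877  40.85810997] [-0.25734365  0.06424438  0.12360064]
```

View pics/s4.png

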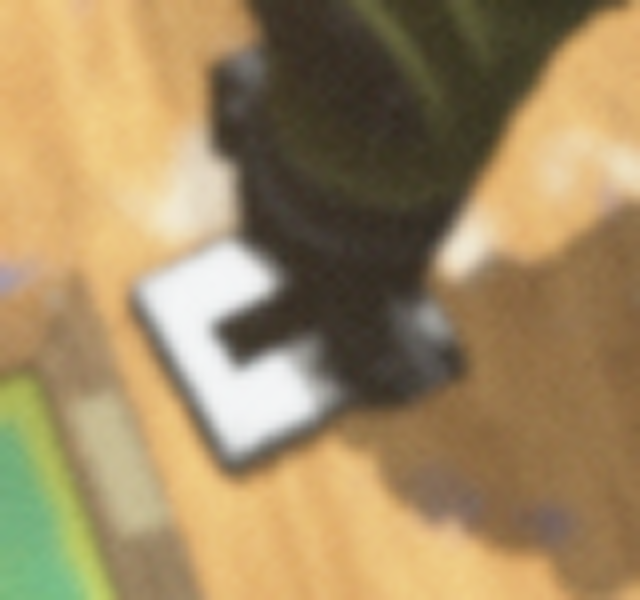

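View pics/t4.png

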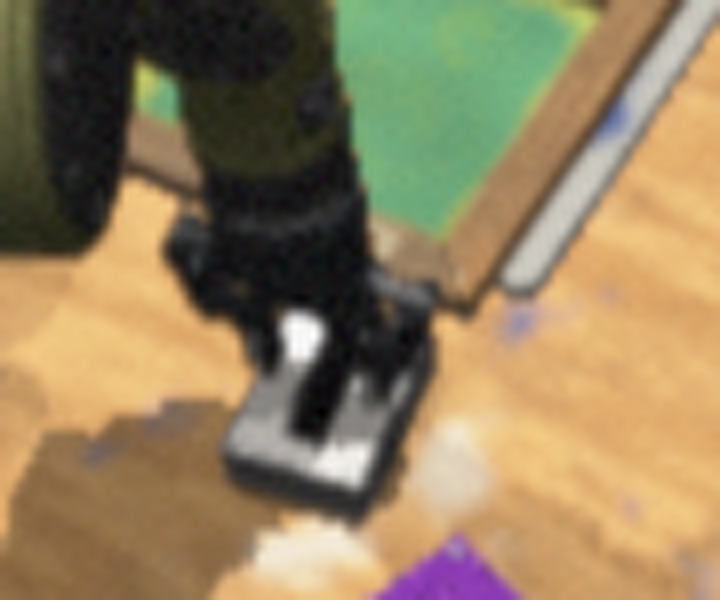

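The fingers straddle the bar: in the top crop the bar is at (330,380) and the fingers are at (265,345) and (385,375). I'll close them.

Call:
servo_tool --angular '[[0,0,0],[0,0,0],[0,0,0],[0,0,0],[0,0,0],[0,0,0],[0,0,0],[0,0,0]]' --translation '[[0,0,-0.1],[0,0,-0.2],[0,0,-0.2],[0,0,-0.2],[0,0,-0.2],[0,0,-0.2],[0,0,-0.2],[0,0,-0.2]]' --jaw '[4,3,2,1,0.5,0.5,0.5,0.5]' --grip_force 50

```text
t: 2.53
tcp_pos: [509.9, 238.2, 39.2]
orientation: [0.457, 0.541, -0.539, -0.455]
force: [-1.0, 0.2, 4.9]
finger_gap: 0.152
```

Call:
servo_tool --angular '[[0,0,0],[0,0,0],[0,0,0],[0,0,0],[0,0,0],[0,0,0],[0,0,0],[0,0,0],[0,0,0],[0,0,0]]' --translation '[[0,0,0.3],[0,0,1],[0,0,2],[0,0,3.5],[0,0,5.5],[0,0,7.5],[0,0,9],[0,0,10],[0,0,10],[0,0,10]]' --jaw '[0.5,0.5,0.5,0.5,0.5,0.5,0.5,0.5,0.5,0.5]'

```text
t: 3.37
tcp_pos: [510.1, 238.3, 139.5]
orientation: [0.458, 0.542, -0.539, -0.455]
force: [-0.4, -0.4, -3.6]
finger_gap: 0.151
```

```bash
python3 - <<'E'
from h import *
from station import bot
for n in("side","top"):
    c=bot.read_camera(n);pickle.dump(c,open(n+"2.pkl","wb"))
crop(load("side2"),270,200,80,95,6,"pics/s5.png");crop(load("top2"),165,120,90,85,6,"pics/t5.png")
s=bot.state();print(s["tcp_pos"],s["force"],s["wrist_torque"],s["joint_pos"])
E
```

```text
[509.03217357 237.79353433 138.11600568] [ 0.11977153  0.70514415 -4.29210458] [ 0.04175835  0.08020607 -0.02950473] [ 0.4380401   0.29504104 -0.29108174  0.98249043 -0.00172758  0.26994929]
```

View pics/s5.png

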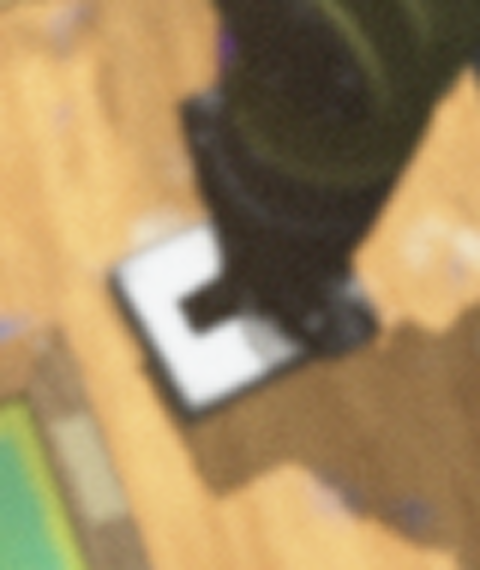

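View pics/t5.png

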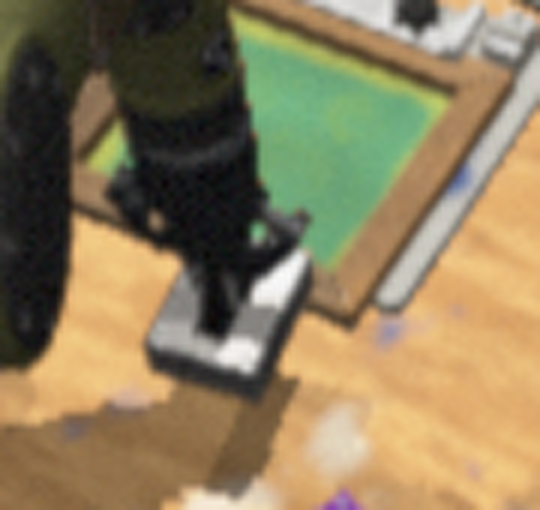

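```bash
python3 - <<'E'
from h import *
from station import bot
st=bot.state();p=deck(-120,0,39)
print(p,delta(st,p+[0,0,70],goal(dy,-dz)),delta(st,p+[0,0,70],goal(dy,np.array([0,0,-1.]))))
E
```

```text
[533.01877941 -51.99908592  63.31968257] (array([  -5.99,   -6.75, -103.14]), array([  2.4 , -28.98,  -0.48])) (array([ 1.7000e-01,  8.0000e-02, -1.0333e+02]), array([  2.4 , -28.98,  -0.48]))
```

Call:
servo_tool --angular '[[0,0,-2],[0,0,-6],[0,0,-11],[0,0,-16],[0,0,-21],[0,0,-26],[0,0,-31],[0,0,-36],[0,0,-41],[0,0,-45]]' --translation '[[0.1,-0.4,0],[0.2,-1.3,0],[0.4,-2.5,0],[0.5,-4,0],[0.7,-5.5,0],[0.8,-7,0],[1,-8.5,0],[1.1,-10,0],[1.2,-11.5,0],[1.3,-12.8,0]]' --jaw '[0.5,0.5,0.5,0.5,0.5,0.5,0.5,0.5,0.5,0.5]'

```text
t: 4.3
tcp_pos: [521.0, 108.6, 136.7]
orientation: [0.63, 0.322, -0.324, -0.628]
force: [-0.0, -0.7, -3.8]
finger_gap: 0.157
```

Call:
servo_tool --angular '[[0,0,-4],[0,0,-9],[0,0,-15],[0,0,-21],[0,0,-27],[0,0,-33],[0,0,-39],[0,0,-45],[0,0,-51],[0,0,-55]]' --translation '[[0.1,-1,0],[0.2,-2.5,0],[0.3,-4,0],[0.4,-5.8,0],[0.5,-7.6,0],[0.6,-9.4,0],[0.7,-11.2,0],[0.8,-13,0],[0.9,-14.5,0],[1,-15.5,0]]' --jaw '[0.5,0.5,0.5,0.5,0.5,0.5,0.5,0.5,0.5,0.5]'

```text
t: 5.13
tcp_pos: [529.9, -47.8, 135.3]
orientation: [0.708, -0.008, 0.004, -0.707]
force: [-0.6, 0.4, -3.8]
finger_gap: 0.147
```

```bash
python3 - <<'E'
from h import *
from station import bot
st=bot.state();p=deck(-120,0,39)
print(st["t"],st["tcp_pos"],st["force"],st["finger_gap"],delta(st,p+[0,0,25],goal(dy,-dz)),delta(st,p,goal(dy,-dz)))
E
```

```text
5.1333 [529.93462305 -47.78651426 135.26643377] [-0.57297094  0.3943831  -3.77871523] 0.14685065129293992 (array([-7.93,  0.  , -2.7 ]), array([ 0.31, -0.42, -4.69])) (array([-7.93,  0.  , -2.7 ]), array([ 0.31, -0.42, -7.19]))
```

Call:
servo_tool --angular '[[-1,0,-0.5],[-3,0,-1],[-5,0,-2],[-7,0,-2.7],[-7.9,0,-2.7],[-7.9,0,-2.7],[-7.9,0,-2.7],[-7.9,0,-2.7],[-7.9,0,-2.7]]' --translation '[[0,0,-0.5],[0.1,-0.1,-1.2],[0.2,-0.2,-2.2],[0.3,-0.4,-3.3],[0.3,-0.4,-4.2],[0.3,-0.4,-4.8],[0.3,-0.4,-5],[0.3,-0.4,-5],[0.3,-0.4,-5]]' --jaw '[0.5,0.5,0.5,0.5,0.5,0.5,0.5,0.5,0.5]'

```text
t: 5.88
tcp_pos: [533.0, -51.9, 85.4]
orientation: [0.754, -0.024, 0.021, -0.656]
force: [0.7, 0.6, -3.4]
finger_gap: 0.149
```

```bash
python3 - <<'E'
from h import *
from station import bot
for n in("side","top"):
    c=bot.read_camera(n);pickle.dump(c,open(n+"3.pkl","wb"))
crop(load("side3"),225,95,90,120,5,"pics/s6.png");crop(load("top3"),220,150,140,110,5.5,"pics/t6.png")
st=bot.state();print(st["tcp_pos"],st["force"],todeck(st["tcp_pos"]),delta(st,deck(-120,0,39),goal(dy,-dz)))
E
```

```text
[533.417094   -52.03803433  85.87621243] [-0.83457264  0.26238029 -3.57349078] [-116.84770283    0.39999779   61.33517932] (array([-0.04,  0.06,  0.02]), array([-0.04,  0.  , -2.26]))
```

View pics/s6.png

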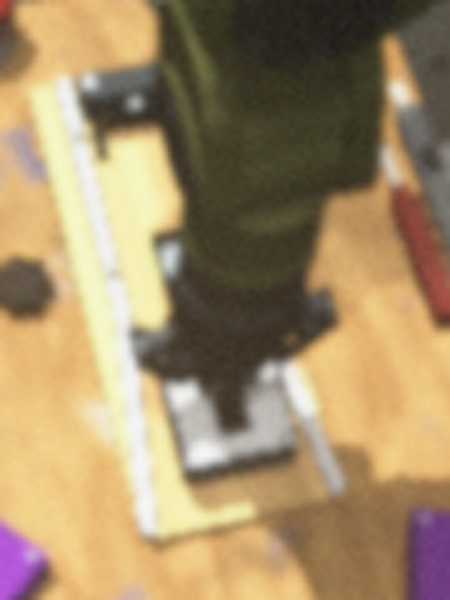

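View pics/t6.png

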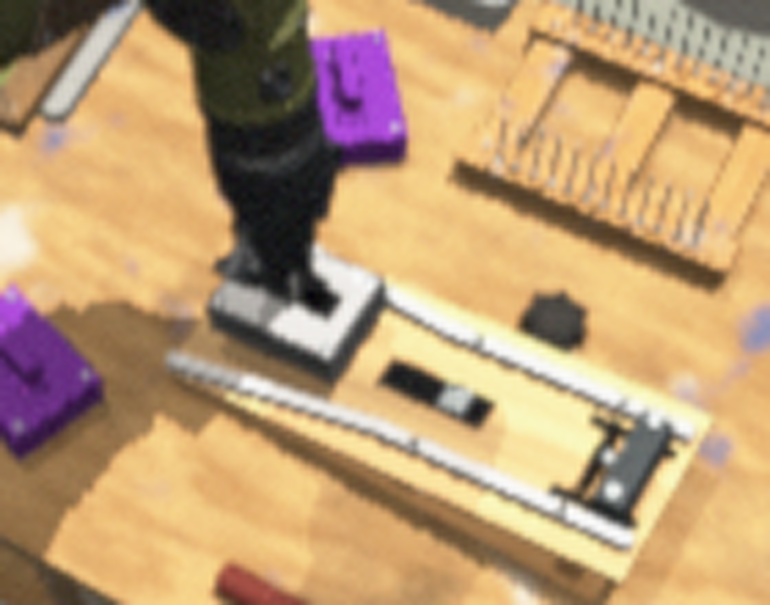

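The cassette is in line with the ramp, between the guides and clear of the catch. I'll lower it slowly.

Call:
servo_tool --angular '[[0,0,0],[0,0,0],[0,0,0],[0,0,0],[0,0,0],[0,0,0],[0,0,0],[0,0,0]]' --translation '[[0,0,-0.3],[0,0,-0.8],[0,0,-1.2],[0,0,-1.5],[0,0,-1.7],[0,0,-1.9],[0,0,-2.0],[0,0,-2.0]]' --jaw '[0.5,0.5,0.5,0.5,0.5,0.5,0.5,0.5]'

```text
t: 6.65
tcp_pos: [533.2, -52.0, 65.6]
orientation: [0.754, -0.024, 0.021, -0.656]
force: [-0.1, -0.8, -4.1]
finger_gap: 0.148
```

Call:
servo_tool --angular '[[0,0,0],[0,0,0],[0,0,0],[0,0,0]]' --translation '[[0,0,-0.1],[0,0,-0.15],[0,0,-0.2],[0,0,-0.2]]' --jaw '[0.5,0.5,0.5,0.5]'

```text
t: 6.98
tcp_pos: [533.3, -52.0, 63.7]
orientation: [0.754, -0.024, 0.022, -0.656]
force: [0.5, 0.1, -2.8]
finger_gap: 0.152
```

Call:
servo_tool --angular '[[0,0,0],[0,0,0],[0,0,0],[0,0,0]]' --translation '[[0,0,-0.05],[0,0,-0.1],[0,0,-0.15],[0,0,-0.15]]' --jaw '[0.5,0.5,0.5,0.5]'

```text
t: 7.32
tcp_pos: [533.4, -51.8, 63.5]
orientation: [0.754, -0.024, 0.022, -0.656]
force: [-4.2, 3.1, 7.8]
finger_gap: 0.152
```

Call:
servo_tool --angular '[[0,0,0],[0,0,0],[0,0,0],[0,0,0],[0,0,0],[0,0,0]]' --translation '[[0,0,0.05],[0,0,0.05],[0,0,0.05],[0,0,0.05],[0,0,0.05],[0,0,0.05]]' --jaw '[2,3,4,4,4,4]'

```text
t: 7.82
tcp_pos: [533.4, -51.9, 63.9]
orientation: [0.754, -0.024, 0.022, -0.656]
force: [-0.5, -0.7, -0.5]
finger_gap: 0.469
```

Call:
servo_tool --angular '[[0,0,0],[0,0,0],[0,0,0],[0,0,0],[0,0,0],[0,0,0],[0,0,0],[0,0,0],[0,0,0],[0,0,0]]' --translation '[[0,0.1,0.5],[0,0.2,1.5],[0,0.4,3],[0,0.5,4.5],[0.1,1,5.5],[0.2,3,6],[0.3,5.5,6],[0.4,8,6],[0.5,9.5,6],[0.6,10,6]]' --jaw '[4,4,4,4,4,4,4,4,4,4]'

```text
t: 8.65
tcp_pos: [539.9, 50.5, 124.6]
orientation: [0.754, -0.023, 0.021, -0.656]
force: [0.4, 0.5, -0.4]
finger_gap: 0.467
```

```bash
python3 - <<'E'
from h import *
from station import bot
for n in("side","top"):
    c=bot.read_camera(n);pickle.dump(c,open(n+"4.pkl","wb"))
crop(load("side4"),225,95,90,120,5,"pics/s7.png");crop(load("top4"),220,150,140,110,5.5,"pics/t7.png")
st=bot.state();print(st["tcp_pos"],st["force"],todeck(st["tcp_pos"]))
E
```

```text
[539.79487444  48.97221475 124.28161015] [-0.81745872 -0.67194291  0.29039744] [-211.72900139    0.24605997  113.45270577]
```

View pics/s7.png

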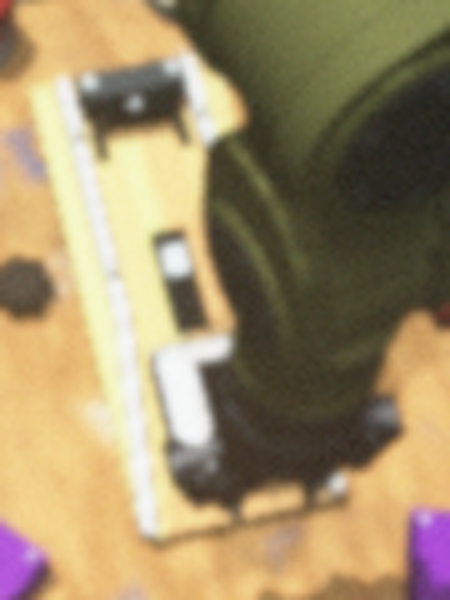

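View pics/t7.png

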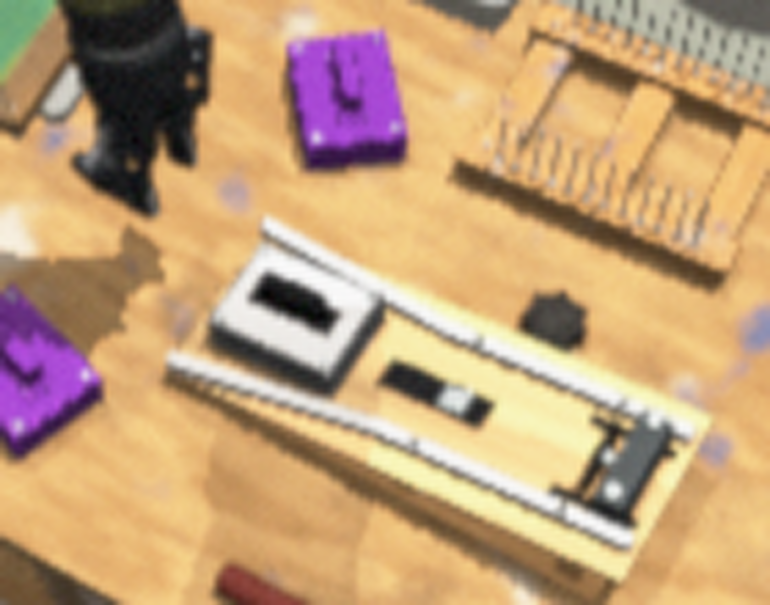

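The cassette sits flat between the guides, still clear of the catch. Next I'll go behind its rear face, fingers 3 cm apart, leaning back another 5° so the tips push at about 18–22 mm height.

```bash
cat >> h.py <<'E'
a5=np.radians(5);PD=-(dz*np.cos(a5)-dx*np.sin(a5))  # tool down dir leaned back
E
python3 - <<'E'
from h import *
from station import bot
st=bot.state()
for q in((-205,0,45),(-205,0,17),(-190,0,17)):print(delta(st,deck(*q),goal(dy,PD)))
E
```

```text
(array([-5.02,  0.43, -0.11]), array([-0.13, -1.61, -6.69]))
(array([-5.02,  0.43, -0.11]), array([-0.15, -2.  , -9.46]))
(array([-5.02,  0.43, -0.11]), array([-0.25, -3.49, -9.25]))
```

Call:
servo_tool --angular '[[-1,0,0],[-2,0.1,0],[-4,0.3,0],[-5,0.4,-0.1],[-5,0.4,-0.1],[-5,0.4,-0.1],[-5,0.4,-0.1],[-5,0.4,-0.1],[-5,0.4,-0.1],[-5,0.4,-0.1]]' --translation '[[0,-0.2,-1],[0,-0.6,-2.5],[-0.1,-1,-4],[-0.1,-1.4,-5.5],[-0.1,-1.6,-6.7],[-0.1,-1.7,-7.7],[-0.1,-1.8,-8.5],[-0.2,-2,-9.2],[-0.2,-2,-9.4],[-0.2,-2,-9.4]]' --jaw '[3,3,3,3,3,3,3,3,3,3]'

```text
t: 9.58
tcp_pos: [537.4, 28.5, 29.9]
orientation: [0.782, -0.026, 0.02, -0.622]
force: [0.4, -0.9, 0.3]
finger_gap: 0.356
```

```bash
python3 - <<'E'
from h import *
from station import bot
for n in("side","top"):
    c=bot.read_camera(n);pickle.dump(c,open(n+"5.pkl","wb"))
crop(load("top5"),220,150,140,110,5.5,"pics/t8.png")
st=bot.state();print(st["force"],todeck(st["tcp_pos"]),delta(st,deck(-180,0,17),goal(dy,PD)))
E
```

```text
[ 0.24208842 -0.23474837  0.62050093] [-2.04831217e+02 -7.77203929e-03  1.80432336e+01] (array([-0.02,  0.08,  0.  ]), array([-0.16, -2.47,  0.24]))
```

View pics/t8.png

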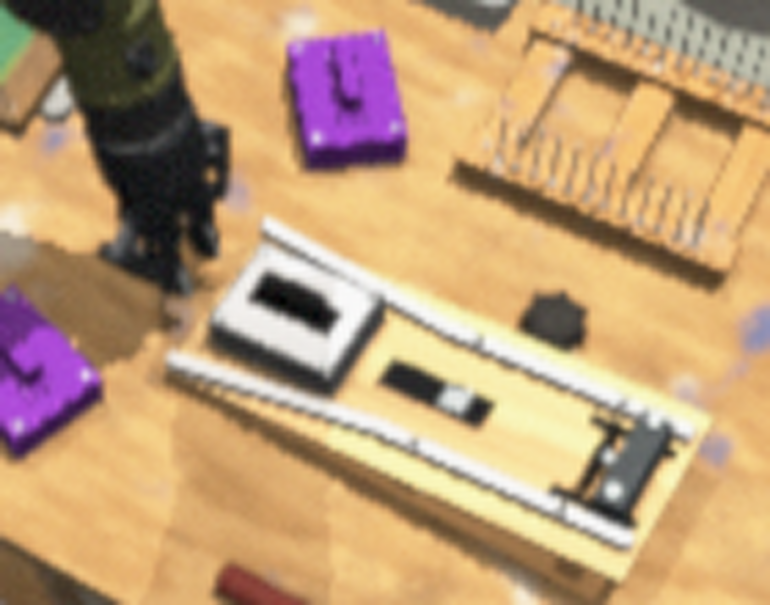

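Call:
servo_tool --angular '[[0,0,0],[0,0,0],[0,0,0],[0,0,0],[0,0,0],[0,0,0],[0,0,0],[0,0,0],[0,0,0],[0,0,0]]' --translation '[[-0.02,-0.3,0.04],[-0.04,-0.6,0.08],[-0.06,-0.9,0.12],[-0.08,-1.2,0.17],[-0.1,-1.5,0.21],[-0.12,-1.8,0.25],[-0.13,-2.1,0.3],[-0.15,-2.4,0.34],[-0.17,-2.7,0.38],[-0.19,-3.0,0.42]]' --jaw '[3,3,3,3,3,3,3,3,3,3]'

```text
t: 10.52
tcp_pos: [536.4, -0.8, 34.9]
orientation: [0.782, -0.025, 0.021, -0.623]
force: [-0.0, 2.5, -0.3]
finger_gap: 0.352
```

Call:
servo_tool --angular '[[0,0,0],[0,0,0],[0,0,0],[0,0,0],[0,0,0],[0,0,0],[0,0,0],[0,0,0],[0,0,0],[0,0,0]]' --translation '[[-0.02,-0.3,0.04],[-0.04,-0.6,0.08],[-0.06,-0.9,0.12],[-0.08,-1.2,0.17],[-0.1,-1.5,0.21],[-0.12,-1.8,0.25],[-0.13,-2.1,0.3],[-0.15,-2.4,0.34],[-0.17,-2.7,0.38],[-0.19,-3.0,0.42]]' --jaw '[3,3,3,3,3,3,3,3,3,3]'

```text
t: 11.35
tcp_pos: [534.6, -31.0, 39.2]
orientation: [0.782, -0.025, 0.021, -0.623]
force: [0.1, 2.2, 0.2]
finger_gap: 0.349
```

```bash
python3 - <<'E'
from h import *
from station import bot
for n in("side","top"):
    c=bot.read_camera(n);pickle.dump(c,open(n+"6.pkl","wb"))
crop(load("top6"),220,150,140,110,5.5,"pics/t9.png")
st=bot.state();print(st["t"],st["force"],st["force"]@dx,todeck(st["tcp_pos"]),delta(st,deck(-100,0,17),goal(dy,PD)))
E
```

```text
11.45 [ 0.20663128 -0.33528851 -0.27076719] 0.2804453092313407 [-143.62691013    0.15359064   18.05117327] (array([-0.04,  0.09,  0.03]), array([-0.3 , -4.32,  0.5 ]))
```

View pics/t9.png

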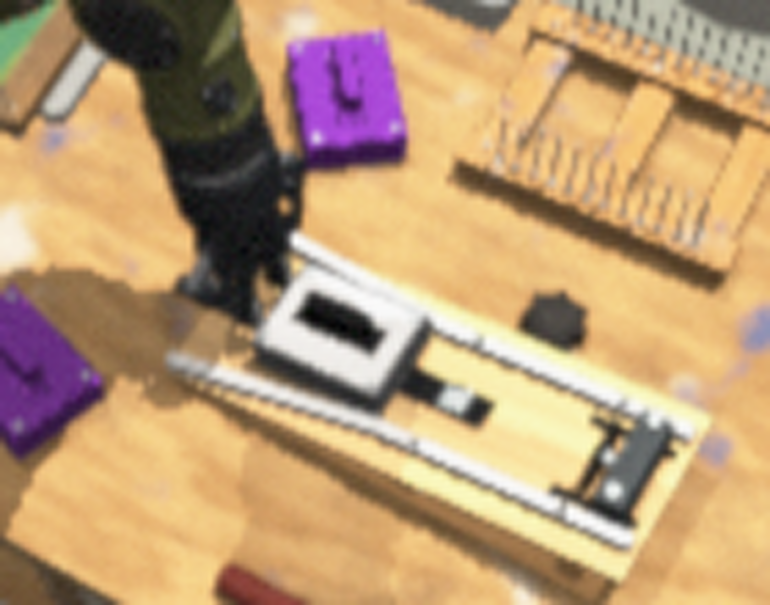

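Call:
servo_tool --angular '[[0,0,0],[0,0,0],[0,0,0],[0,0,0],[0,0,0],[0,0,0],[0,0,0],[0,0,0],[0,0,0],[0,0,0]]' --translation '[[-0.02,-0.3,0.04],[-0.04,-0.6,0.08],[-0.06,-0.9,0.12],[-0.08,-1.2,0.17],[-0.1,-1.5,0.21],[-0.12,-1.8,0.25],[-0.13,-2.1,0.3],[-0.15,-2.4,0.34],[-0.17,-2.7,0.38],[-0.19,-3.0,0.42]]' --jaw '[3,3,3,3,3,3,3,3,3,3]'

```text
t: 12.28
tcp_pos: [532.6, -61.8, 43.5]
orientation: [0.782, -0.025, 0.021, -0.623]
force: [0.6, 3.4, -0.3]
finger_gap: 0.353
```

Call:
servo_tool --angular '[[0,0,0],[0,0,0],[0,0,0],[0,0,0],[0,0,0],[0,0,0],[0,0,0],[0,0,0],[0,0,0],[0,0,0]]' --translation '[[-0.02,-0.3,0.04],[-0.04,-0.6,0.08],[-0.06,-0.9,0.12],[-0.08,-1.2,0.17],[-0.1,-1.5,0.21],[-0.12,-1.8,0.25],[-0.13,-2.1,0.3],[-0.15,-2.4,0.34],[-0.17,-2.7,0.38],[-0.19,-3.0,0.42]]' --jaw '[3,3,3,3,3,3,3,3,3,3]'

```text
t: 13.12
tcp_pos: [530.7, -92.1, 47.8]
orientation: [0.782, -0.025, 0.021, -0.623]
force: [-0.6, 3.5, 1.0]
finger_gap: 0.353
```

```bash
python3 - <<'E'
from h import *
from station import bot
for n in("side","top"):
    c=bot.read_camera(n);pickle.dump(c,open(n+"7.pkl","wb"))
crop(load("top7"),220,150,140,110,5.5,"pics/t10.png")
crop(load("side7"),225,95,90,120,5,"pics/s10.png")
st=bot.state();print(st["t"],st["force"],st["force"]@dx,todeck(st["tcp_pos"]),delta(st,deck(-40,0,17),goal(dy,PD)))
E
```

```text
13.2167 [0.47995841 0.14307185 0.53150162] -0.0980848373329282 [-81.833416     0.23099595  18.01586236] (array([0.01, 0.09, 0.06]), array([-0.29, -4.15,  0.48]))
```

View pics/t10.png

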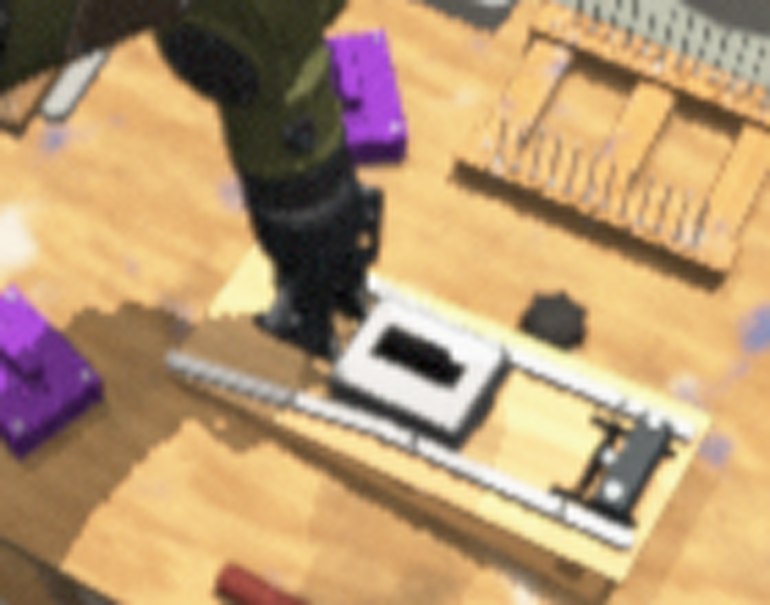

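View pics/s10.png

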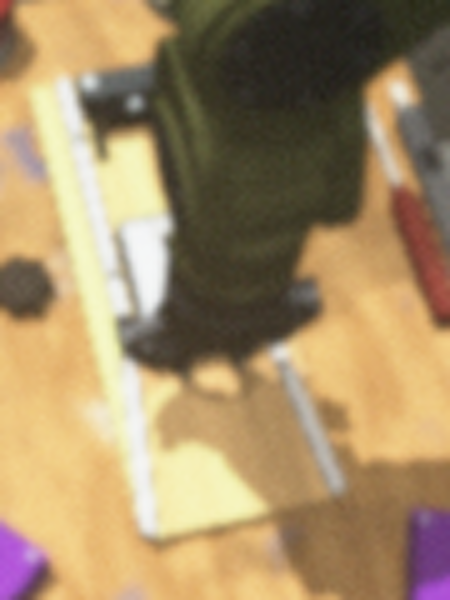

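Call:
servo_tool --angular '[[0,0,0],[0,0,0],[0,0,0],[0,0,0],[0,0,0],[0,0,0],[0,0,0],[0,0,0],[0,0,0],[0,0,0]]' --translation '[[-0.02,-0.3,0.04],[-0.04,-0.6,0.08],[-0.06,-0.9,0.12],[-0.08,-1.2,0.17],[-0.1,-1.5,0.21],[-0.12,-1.8,0.25],[-0.13,-2.1,0.3],[-0.15,-2.4,0.34],[-0.17,-2.7,0.38],[-0.19,-3.0,0.42]]' --jaw '[3,3,3,3,3,3,3,3,3,3]'

```text
t: 14.05
tcp_pos: [528.7, -122.9, 52.1]
orientation: [0.782, -0.025, 0.021, -0.622]
force: [-0.4, 2.6, 1.3]
finger_gap: 0.352
```

Call:
servo_tool --angular '[[0,0,0],[0,0,0],[0,0,0],[0,0,0],[0,0,0],[0,0,0],[0,0,0],[0,0,0],[0,0,0],[0,0,0]]' --translation '[[-0.01,-0.15,0.02],[-0.02,-0.3,0.04],[-0.03,-0.45,0.06],[-0.04,-0.6,0.08],[-0.05,-0.75,0.1],[-0.06,-0.9,0.12],[-0.07,-1.05,0.15],[-0.08,-1.2,0.17],[-0.09,-1.35,0.19],[-0.1,-1.5,0.21]]' --jaw '[3,3,3,3,3,3,3,3,3,3]'

```text
t: 14.88
tcp_pos: [527.7, -138.1, 54.2]
orientation: [0.782, -0.025, 0.021, -0.622]
force: [0.1, 4.3, 1.5]
finger_gap: 0.351
```

```bash
python3 - <<'E'
from h import *
from station import bot
for n in("side","top"):
    c=bot.read_camera(n);pickle.dump(c,open(n+"8.pkl","wb"))
crop(load("top8"),270,190,90,75,8,"pics/t11.png")
st=bot.state();print(st["t"],st["force"],st["force"]@dx,todeck(st["tcp_pos"]),delta(st,deck(-20,0,17),goal(dy,PD)))
E
```

```text
14.9833 [0.2009831  2.37175104 0.75298214] -2.251822624898198 [-35.61559585   0.16652466  17.95382692] (array([0.03, 0.09, 0.08]), array([-0.12, -1.56,  0.12]))
```

View pics/t11.png

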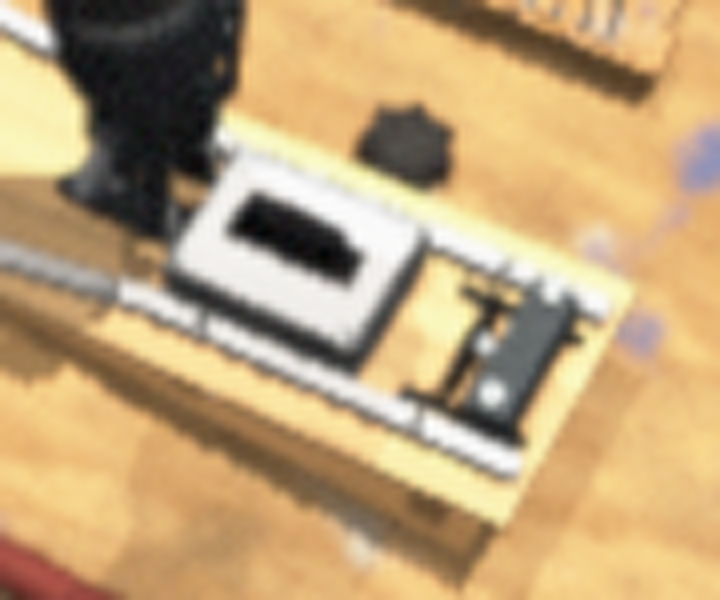

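About 40 mm of gap to the buffer remains, judging by the front edge at (390,310) and the buffer at (470,355). I'll continue at 18 mm/s, then slower.

Call:
servo_tool --angular '[[0,0,0],[0,0,0],[0,0,0],[0,0,0],[0,0,0],[0,0,0],[0,0,0],[0,0,0],[0,0,0],[0,0,0]]' --translation '[[-0.01,-0.15,0.02],[-0.02,-0.3,0.04],[-0.03,-0.45,0.06],[-0.04,-0.6,0.08],[-0.05,-0.75,0.1],[-0.06,-0.9,0.12],[-0.07,-1.05,0.15],[-0.08,-1.2,0.17],[-0.09,-1.35,0.19],[-0.1,-1.5,0.21]]' --jaw '[3,3,3,3,3,3,3,3,3,3]'

```text
t: 15.82
tcp_pos: [526.6, -153.5, 56.4]
orientation: [0.782, -0.025, 0.021, -0.622]
force: [0.4, 3.8, 0.8]
finger_gap: 0.352
```

```bash
python3 - <<'E'
from h import *
from station import bot
c=bot.read_camera("top");pickle.dump(c,open("top9.pkl","wb"))
crop(load("top9"),270,190,90,75,8,"pics/t12.png")
st=bot.state();print(st["t"],st["force"],st["force"]@dx,todeck(st["tcp_pos"]),delta(st,deck(-10,0,17),goal(dy,PD)))
E
```

```text
15.8667 [0.90025067 1.838323   1.40761657] -1.6782656020841857 [-19.96580383   0.16561207  17.98290674] (array([0.05, 0.09, 0.1 ]), array([-0.08, -1.  ,  0.04]))
```

View pics/t12.png

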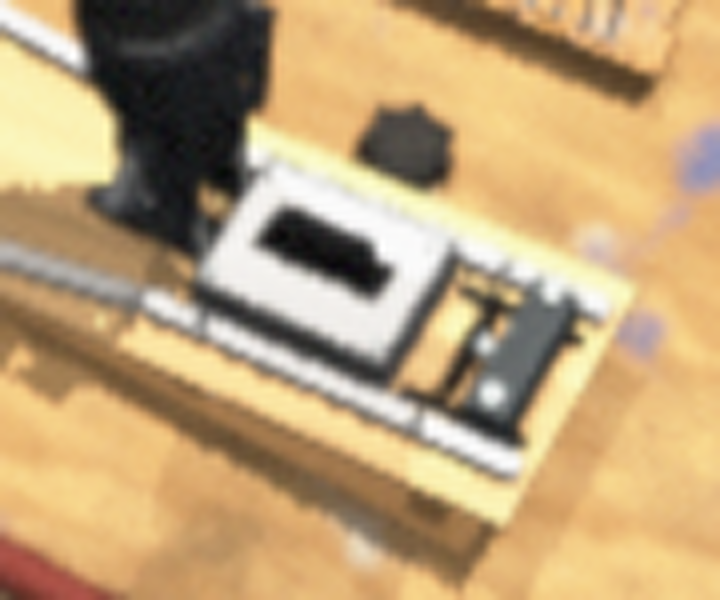

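Call:
servo_tool --angular '[[0,0,0],[0,0,0],[0,0,0],[0,0,0],[0,0,0],[0,0,0],[0,0,0],[0,0,0],[0,0,0],[0,0,0]]' --translation '[[-0.01,-0.1,0.01],[-0.01,-0.2,0.03],[-0.02,-0.3,0.04],[-0.03,-0.4,0.05],[-0.04,-0.5,0.07],[-0.04,-0.6,0.08],[-0.05,-0.7,0.1],[-0.05,-0.8,0.11],[-0.06,-0.9,0.12],[-0.07,-1.0,0.14]]' --jaw '[3,3,3,3,3,3,3,3,3,3]'

```text
t: 16.7
tcp_pos: [525.9, -163.9, 57.8]
orientation: [0.782, -0.025, 0.021, -0.622]
force: [0.2, 4.0, 2.2]
finger_gap: 0.35
```

Call:
servo_tool --angular '[[0,0,0],[0,0,0],[0,0,0],[0,0,0],[0,0,0],[0,0,0],[0,0,0],[0,0,0]]' --translation '[[0,-0.05,0.01],[-0.01,-0.1,0.01],[-0.01,-0.15,0.02],[-0.01,-0.2,0.03],[-0.02,-0.25,0.03],[-0.02,-0.3,0.04],[-0.02,-0.35,0.05],[-0.03,-0.4,0.06]]' --jaw '[3,3,3,3,3,3,3,3]'

```text
t: 17.37
tcp_pos: [525.6, -168.0, 58.4]
orientation: [0.782, -0.025, 0.021, -0.622]
force: [1.1, 2.9, 0.7]
finger_gap: 0.353
```

```bash
python3 - <<'E'
from h import *
from station import bot
c=bot.read_camera("top");pickle.dump(c,open("top10.pkl","wb"))
crop(load("top10"),270,190,90,75,8,"pics/t13.png")
st=bot.state();print(st["t"],st["force"],st["force"]@dx,todeck(st["tcp_pos"]),delta(st,deck(-10,0,17),goal(dy,PD)))
E
```

```text
17.4167 [0.05634719 3.70805555 1.49708739] -3.4595617601350677 [-5.50323431  0.05770619 17.98548702] (array([0.07, 0.09, 0.1 ]), array([ 0.02,  0.43, -0.16]))
```

View pics/t13.png

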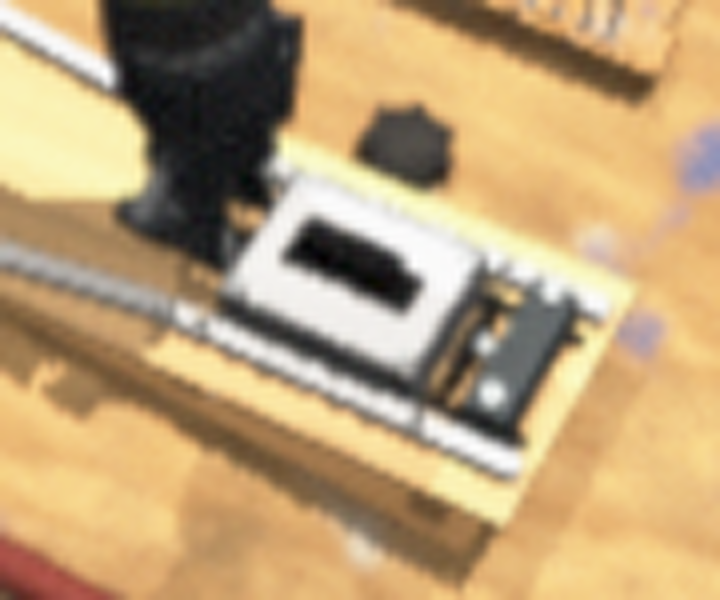

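Call:
servo_tool --angular '[[0,0,0],[0,0,0],[0,0,0],[0,0,0],[0,0,0],[0,0,0]]' --translation '[[0,-0.05,0.01],[-0.01,-0.1,0.01],[-0.01,-0.15,0.02],[-0.01,-0.2,0.03],[-0.02,-0.25,0.03],[-0.02,-0.3,0.04]]' --jaw '[3,3,3,3,3,3]'

```text
t: 17.92
tcp_pos: [525.4, -171.1, 58.9]
orientation: [0.782, -0.025, 0.021, -0.622]
force: [0.0, 3.9, 1.2]
finger_gap: 0.354
```

Call:
servo_tool --angular '[[0,0,0],[0,0,0],[0,0,0],[0,0,0],[0,0,0]]' --translation '[[0,-0.05,0.01],[-0.01,-0.1,0.01],[-0.01,-0.15,0.02],[-0.01,-0.2,0.03],[-0.02,-0.25,0.03]]' --jaw '[3,3,3,3,3]'

```text
t: 18.33
tcp_pos: [525.2, -173.6, 59.2]
orientation: [0.782, -0.025, 0.021, -0.622]
force: [0.3, 4.4, 2.2]
finger_gap: 0.352
```

Call:
servo_tool --angular '[[0,0,0],[0,0,0],[0,0,0],[0,0,0],[0,0,0]]' --translation '[[0,-0.04,0.01],[-0.01,-0.08,0.01],[-0.01,-0.12,0.02],[-0.01,-0.16,0.02],[-0.01,-0.2,0.03]]' --jaw '[3,3,3,3,3]'

```text
t: 18.75
tcp_pos: [525.1, -175.6, 59.5]
orientation: [0.782, -0.025, 0.021, -0.622]
force: [0.5, 3.2, 1.5]
finger_gap: 0.354
```

Call:
servo_tool --angular '[[0,0,0],[0,0,0],[0,0,0],[0,0,0],[0,0,0]]' --translation '[[0,-0.04,0.01],[-0.01,-0.08,0.01],[-0.01,-0.12,0.02],[-0.01,-0.16,0.02],[-0.01,-0.2,0.03]]' --jaw '[3,3,3,3,3]'

```text
t: 19.17
tcp_pos: [524.9, -176.8, 59.7]
orientation: [0.782, -0.025, 0.021, -0.623]
force: [0.9, 7.3, 2.0]
finger_gap: 0.354
```

```bash
python3 - <<'E'
from h import *
from station import bot
c=bot.read_camera("top");pickle.dump(c,open("top11.pkl","wb"))
crop(load("top11"),270,190,90,75,8,"pics/t14.png")
st=bot.state();print(st["t"],st["force"],st["force"]@dx,todeck(st["tcp_pos"]))
E
```

```text
19.2167 [0.76907362 6.97185222 1.54634028] -6.723550184595614 [ 3.42466403 -0.03742288 17.95212141]
```

View pics/t14.png

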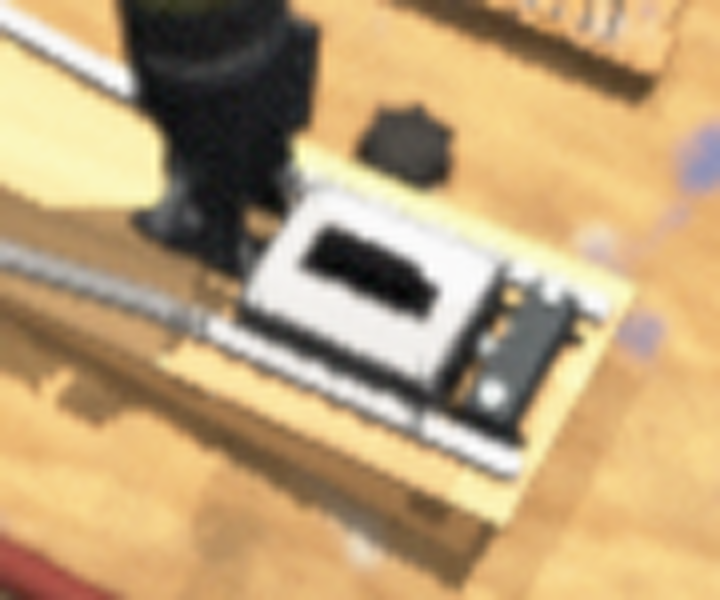

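The buffer is touched: the push rose from about 3.5 to 6.7 N. From here I go in 0.2 mm steps.

Call:
servo_tool --angular '[[0,0,0],[0,0,0],[0,0,0],[0,0,0]]' --translation '[[0,-0.02,0],[0,-0.04,0.01],[0,-0.06,0.01],[0,-0.08,0.01]]' --jaw '[3,3,3,3]'

```text
t: 19.55
tcp_pos: [524.9, -176.9, 59.6]
orientation: [0.781, -0.025, 0.021, -0.623]
force: [-0.2, 7.2, 3.7]
finger_gap: 0.353
```

Call:
servo_tool --angular '[[0,0,0],[0,0,0],[0,0,0],[0,0,0],[0,0,0]]' --translation '[[0,-0.05,0.01],[-0.01,-0.08,0.01],[-0.01,-0.11,0.02],[-0.01,-0.14,0.02],[-0.01,-0.16,0.02]]' --jaw '[3,3,3,3,3]'

```text
t: 19.97
tcp_pos: [524.8, -177.2, 59.7]
orientation: [0.78, -0.025, 0.021, -0.624]
force: [-0.5, 8.8, 4.1]
finger_gap: 0.352
```

Call:
servo_tool --angular '[[0,0,0],[0,0,0],[0,0,0],[0,0,0],[0,0,0]]' --translation '[[0,-0.08,0.01],[-0.01,-0.12,0.02],[-0.01,-0.16,0.02],[-0.01,-0.2,0.03],[-0.02,-0.24,0.03]]' --jaw '[3,3,3,3,3]'

```text
t: 20.38
tcp_pos: [524.7, -177.6, 59.8]
orientation: [0.779, -0.024, 0.02, -0.626]
force: [0.0, 12.2, 4.7]
finger_gap: 0.35
```

```bash
python3 - <<'E'
from h import *
from station import bot
st=bot.state();print(st["t"],st["force"],st["force"]@dx,todeck(st["tcp_pos"]),delta(st,deck(-10,0,17),goal(dy,PD)))
E
```

```text
20.3833 [ 0.01224418 12.17834868  4.7240444 ] -11.3780150841331 [ 4.17415282 -0.22567757 17.98929393] (array([-0.56,  0.1 , -0.07]), array([ 0.11,  1.39, -0.3 ]))
```

Call:
servo_tool --angular '[[0,0,0],[0,0,0],[0,0,0],[0,0,0]]' --translation '[[-0.01,-0.14,0.02],[-0.01,-0.18,0.02],[-0.01,-0.22,0.03],[-0.01,-0.26,0.03]]' --jaw '[3,3,3,3]'

```text
t: 20.72
tcp_pos: [524.6, -177.8, 59.8]
orientation: [0.778, -0.024, 0.02, -0.628]
force: [-0.1, 13.6, 5.9]
finger_gap: 0.351
```

```bash
python3 - <<'E'
from h import *
from station import bot
for n in("side","top"):
    c=bot.read_camera(n);pickle.dump(c,open(n+"12.pkl","wb"))
crop(load("top12"),270,190,90,75,8,"pics/t15.png")
crop(load("side12"),225,95,90,120,5,"pics/s15.png")
st=bot.state();print(st["t"],st["force"],st["force"]@dx,todeck(st["tcp_pos"]),delta(st,deck(-10,0,17),goal(dy,PD)))
E
```

```text
20.8167 [-0.38427435 11.88972882  5.08360238] -11.017419763949292 [ 4.42160178 -0.28974017 18.05482105] (array([-0.85,  0.11, -0.15]), array([ 0.12,  1.41, -0.31]))
```

View pics/t15.png

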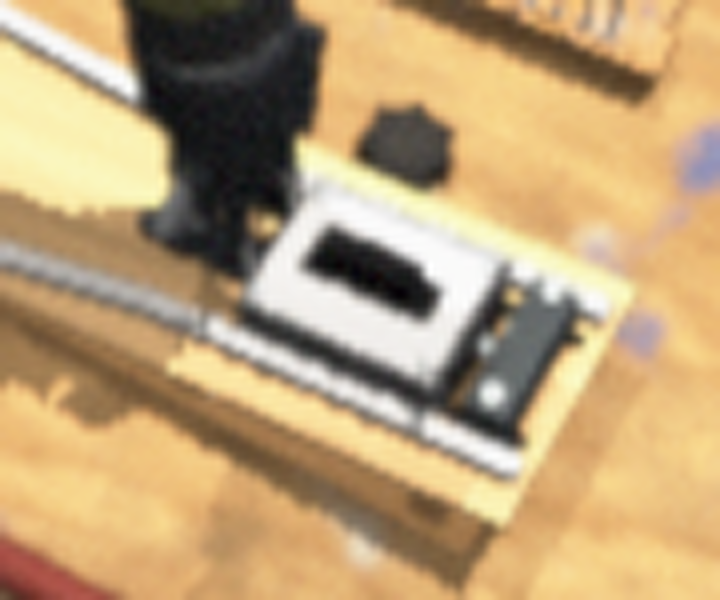

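View pics/s15.png

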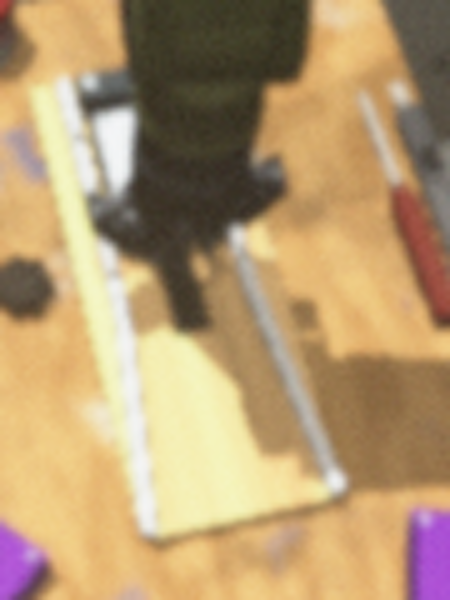

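Call:
servo_tool --angular '[[0,0,0],[0,0,0],[0,0,0],[0,0,0],[0,0,0]]' --translation '[[-0.01,-0.16,0.02],[-0.01,-0.2,0.02],[-0.01,-0.24,0.03],[-0.02,-0.28,0.03],[-0.02,-0.31,0.03]]' --jaw '[3,3,3,3,3]'

```text
t: 21.23
tcp_pos: [524.5, -178.1, 60.0]
orientation: [0.776, -0.023, 0.019, -0.63]
force: [-1.7, 15.3, 6.0]
finger_gap: 0.351
```

```bash
python3 - <<'E'
from h import *
from station import bot
st=bot.state();print(st["t"],st["force"],st["force"]@dx,todeck(st["tcp_pos"]),delta(st,deck(-10,0,17),goal(dy,PD)))
E
```

```text
21.2333 [-1.65315354 15.34035804  6.03872616] -14.21333091200611 [ 4.65485974 -0.37918796 18.09482833] (array([-1.21,  0.13, -0.25]), array([ 0.13,  1.43, -0.31]))
```

Call:
servo_tool --angular '[[0,0,0],[0,0,0],[0,0,0],[0,0,0],[0,0,0],[0,0,0],[0,0,0],[0,0,0],[0,0,0],[0,0,0]]' --translation '[[0,0,0],[0,0.05,-0.01],[0.01,0.1,-0.01],[0.01,0.15,-0.02],[0.01,0.25,-0.03],[0.02,0.4,-0.05],[0.04,0.7,-0.1],[0.06,1.2,-0.17],[0.1,1.7,-0.24],[0.13,2.2,-0.3]]' --jaw '[3,3,3,3,3,3,3,3,3,3]'

```text
t: 22.07
tcp_pos: [525.7, -155.6, 56.8]
orientation: [0.776, -0.023, 0.019, -0.63]
force: [0.7, 0.5, -0.7]
finger_gap: 0.347
```

Call:
servo_tool --angular '[[0,0,0],[0,0,0],[0,0,0],[0,0,0],[0,0,0],[0,0,0],[0,0,0],[0,0,0],[0,0,0],[0,0,0]]' --translation '[[0,0.5,0.5],[0,1.5,1.5],[0,3,3],[0,5,5],[0,8,7],[0,11,9],[0,14,11],[0,17,12],[0,19,12],[0,20,12]]' --jaw '[3,3,3,3,3,3,3,3,3,3]'

```text
t: 22.9
tcp_pos: [526.4, 47.3, 178.2]
orientation: [0.775, -0.021, 0.019, -0.631]
force: [0.3, 0.6, -0.1]
finger_gap: 0.352
```

```bash
python3 - <<'E'
from h import *
from station import bot
for n in("side","top"):
    c=bot.read_camera(n);pickle.dump(c,open(n+"13.pkl","wb"))
crop(load("top13"),270,190,90,75,8,"pics/t16.png")
crop(load("side13"),225,95,70,75,8,"pics/s16.png")
st=bot.state();print(st["t"],st["force"],todeck(st["tcp_pos"]))
E
```

```text
23.0 [-0.49217335  0.48194378 -0.5108752 ] [-200.37373115  -13.66582246  164.91376975]
```

View pics/t16.png

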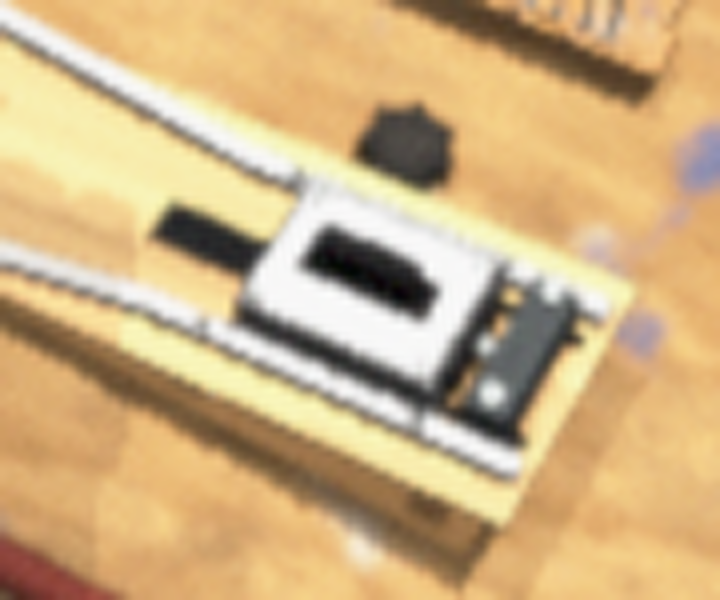

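View pics/s16.png

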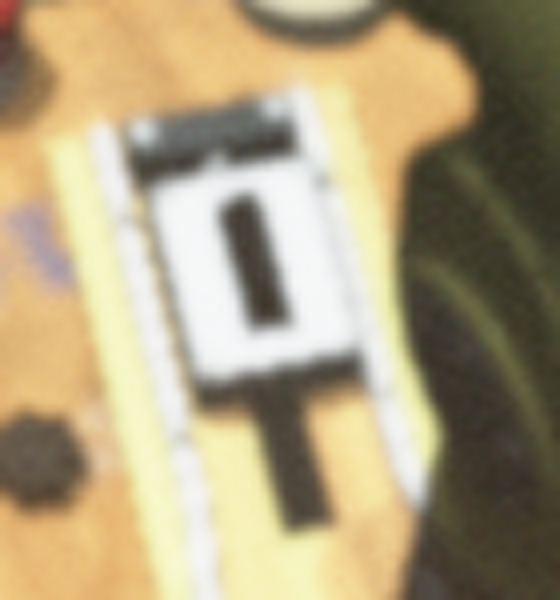

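The catch is not up yet. In the side crop the slot behind the rear face at (283,420) is all black, and the silver nose should be there. My push also pressed downward by about 8 N, which added friction, so I'll go back, square the tool and push again with the downforce relieved.

```bash
python3 - <<'E'
from h import *
from station import bot
st=bot.state()
for q in((-45,0,50),(-25,0,18),(-6,0,18)):print(delta(st,deck(*q),goal(dy,PD)))
E
```

```text
(array([-1.19,  0.11, -0.4 ]), array([  0.27, -17.04,  -9.22]))
(array([-1.19,  0.11, -0.4 ]), array([  0.11, -19.46, -12.11]))
(array([-1.19,  0.11, -0.4 ]), array([-1.000e-02, -2.134e+01, -1.184e+01]))
```

Call:
servo_tool --angular '[[-0.3,0,-0.1],[-0.6,0,-0.2],[-1.2,0.1,-0.4],[-1.2,0.1,-0.4],[-1.2,0.1,-0.4],[-1.2,0.1,-0.4],[-1.2,0.1,-0.4],[-1.2,0.1,-0.4],[-1.2,0.1,-0.4],[-1.2,0.1,-0.4]]' --translation '[[0,-1,-0.5],[0,-3,-1.5],[0.1,-6,-3],[0.1,-9,-5],[0.2,-12,-7],[0.2,-15,-8.5],[0.3,-17,-9.2],[0.2,-18,-10.5],[0.2,-19,-11.6],[0.1,-19.5,-12]]' --jaw '[3,3,3,3,3,3,3,3,3,3]'

```text
t: 23.83
tcp_pos: [523.9, -152.3, 54.6]
orientation: [0.782, -0.028, 0.02, -0.622]
force: [-0.1, 0.0, 0.2]
finger_gap: 0.353
```

```bash
python3 - <<'E'
from h import *
from station import bot
st=bot.state();print(st["t"],st["force"],todeck(st["tcp_pos"]))
for q in((-2,0,18.5),):print(delta(st,deck(*q),goal(dy,PD)))
E
```

```text
23.8333 [-0.11624102  0.01794425  0.19090831] [-21.5085518   -2.66339472  16.31434097]
(array([ 0.05, -0.2 ,  0.22]), array([ 0.14, -1.91,  0.49]))
```

Call:
servo_tool --angular '[[0,-0.1,0.1],[0,-0.2,0.2],[0,-0.2,0.2],[0,-0.2,0.2],[0,-0.2,0.2],[0,-0.2,0.2],[0,-0.2,0.2],[0,-0.2,0.2],[0,-0.2,0.2],[0,-0.2,0.2]]' --translation '[[0.04,-0.2,0.1],[0.08,-0.4,0.2],[0.12,-0.6,0.3],[0.14,-0.8,0.35],[0.14,-1,0.4],[0.14,-1.2,0.42],[0.14,-1.4,0.44],[0.14,-1.6,0.46],[0.14,-1.8,0.48],[0.14,-1.9,0.49]]' --jaw '[3,3,3,3,3,3,3,3,3,3]'

```text
t: 24.67
tcp_pos: [525.3, -171.5, 59.5]
orientation: [0.782, -0.025, 0.02, -0.622]
force: [0.1, -0.1, -1.4]
finger_gap: 0.351
```

```bash
cat > r.py <<'E'
from h import *
from station import bot
import sys
st=bot.state();f=st["force"];print("t %.2f along %.1f across %.1f normal %.1f"%(st["t"],f@dx,f@dy,f@dz),todeck(st["tcp_pos"]).round(2))
for a in sys.argv[1:]:
    x,z=map(float,a.split(","));print(a,delta(st,deck(x,0,z),goal(dy,PD)))
E
python3 r.py 2,18.5 4,19
```

```text
t 24.67 along -0.1 across 0.1 normal -1.4 [-1.97 -0.03 18.54]
2,18.5 (array([ 0.05, -0.  ,  0.02]), array([-0.02, -0.39,  0.05]))
4,19 (array([ 0.05, -0.  ,  0.02]), array([-0.03, -0.58,  0.13]))
```

Call:
servo_tool --angular '[[0,0,0],[0,0,0],[0,0,0],[0,0,0],[0,0,0],[0,0,0],[0,0,0],[0,0,0],[0,0,0]]' --translation '[[0,-0.06,0.01],[-0.01,-0.12,0.03],[-0.01,-0.18,0.04],[-0.01,-0.24,0.05],[-0.02,-0.3,0.06],[-0.02,-0.36,0.08],[-0.02,-0.42,0.09],[-0.03,-0.48,0.11],[-0.03,-0.52,0.12]]' --jaw '[3,3,3,3,3,3,3,3,3]'

```text
t: 25.42
tcp_pos: [525.0, -176.3, 60.6]
orientation: [0.782, -0.025, 0.02, -0.622]
force: [0.7, 2.9, -0.8]
finger_gap: 0.352
```

```bash
python3 r.py 4,19.5 5,20 6,20
```

```text
t 25.42 along -3.0 across 0.5 normal -0.4 [2.980e+00 1.000e-02 1.895e+01]
4,19.5 (array([-0.01,  0.  ,  0.01]), array([-0.01, -0.09,  0.07]))
5,20 (array([-0.01,  0.  ,  0.01]), array([-0.01, -0.18,  0.13]))
6,20 (array([-0.01,  0.  ,  0.01]), array([-0.02, -0.28,  0.15]))
```

Call:
servo_tool --angular '[[0,0,0],[0,0,0],[0,0,0],[0,0,0],[0,0,0],[0,0,0],[0,0,0],[0,0,0]]' --translation '[[0,-0.03,0.02],[0,-0.06,0.03],[-0.01,-0.09,0.05],[-0.01,-0.12,0.07],[-0.01,-0.15,0.08],[-0.01,-0.18,0.1],[-0.01,-0.21,0.12],[-0.02,-0.24,0.13]]' --jaw '[3,3,3,3,3,3,3,3]'

```text
t: 26.08
tcp_pos: [524.9, -177.4, 61.6]
orientation: [0.781, -0.025, 0.02, -0.623]
force: [1.7, 6.6, -1.5]
finger_gap: 0.351
```

```bash
python3 r.py 6,20 7,20 8,20
```

```text
t 26.08 along -6.9 across 1.2 normal -0.5 [ 4.23 -0.   19.76]
6,20 (array([-0.17,  0.01, -0.04]), array([-0.01, -0.17,  0.05]))
7,20 (array([-0.17,  0.01, -0.04]), array([-0.02, -0.27,  0.06]))
8,20 (array([-0.17,  0.01, -0.04]), array([-0.02, -0.37,  0.08]))
```

Call:
servo_tool --angular '[[-0.1,0,0],[-0.2,0,0],[-0.2,0,0],[-0.2,0,0],[-0.2,0,0],[-0.2,0,0],[-0.2,0,0]]' --translation '[[0,-0.12,0.02],[-0.01,-0.15,0.03],[-0.01,-0.18,0.04],[-0.01,-0.21,0.05],[-0.01,-0.24,0.06],[-0.01,-0.27,0.06],[-0.02,-0.3,0.07]]' --jaw '[3,3,3,3,3,3,3]'

```text
t: 26.67
tcp_pos: [524.7, -178.3, 61.6]
orientation: [0.781, -0.024, 0.019, -0.624]
force: [2.0, 9.1, -2.7]
finger_gap: 0.35
```

```bash
python3 r.py 7,20 8,20 9,20
```

```text
t 26.67 along -9.5 across 1.4 normal -1.4 [ 5.09 -0.15 19.68]
7,20 (array([-0.24,  0.01, -0.12]), array([ 0.  , -0.19,  0.06]))
8,20 (array([-0.24,  0.01, -0.12]), array([-0.  , -0.28,  0.07]))
9,20 (array([-0.24,  0.01, -0.12]), array([-0.01, -0.38,  0.09]))
```

Call:
servo_tool --angular '[[-0.2,0,-0.1],[-0.2,0,-0.1],[-0.2,0,-0.1],[-0.2,0,-0.1],[-0.2,0,-0.1],[-0.2,0,-0.1],[-0.2,0,-0.1]]' --translation '[[0,-0.14,0.01],[0,-0.18,0.02],[-0.01,-0.22,0.02],[-0.01,-0.25,0.03],[-0.01,-0.28,0.03],[-0.01,-0.31,0.04],[-0.01,-0.34,0.04]]' --jaw '[3,3,3,3,3,3,3]'

```text
t: 27.25
tcp_pos: [524.7, -178.8, 61.2]
orientation: [0.78, -0.024, 0.019, -0.625]
force: [1.6, 12.0, -2.8]
finger_gap: 0.35
```

```bash
python3 r.py 7,20 8,20 9,20
```

```text
t 27.25 along -12.3 across 0.8 normal -1.1 [ 5.51 -0.08 19.19]
7,20 (array([-0.4 ,  0.02, -0.13]), array([-0.  , -0.14,  0.1 ]))
8,20 (array([-0.4 ,  0.02, -0.13]), array([-0.01, -0.23,  0.11]))
9,20 (array([-0.4 ,  0.02, -0.13]), array([-0.01, -0.33,  0.13]))
```

Call:
servo_tool --angular '[[-0.3,0,-0.1],[-0.3,0,-0.1],[-0.3,0,-0.1],[-0.3,0,-0.1],[-0.3,0,-0.1]]' --translation '[[0,-0.18,0.03],[0,-0.22,0.04],[-0.01,-0.26,0.04],[-0.01,-0.3,0.05],[-0.01,-0.33,0.05]]' --jaw '[3,3,3,3,3]'

```text
t: 27.67
tcp_pos: [524.8, -178.8, 61.0]
orientation: [0.779, -0.024, 0.019, -0.626]
force: [0.6, 14.1, 0.7]
finger_gap: 0.351
```

```bash
python3 r.py 7,20 
```

```text
t 27.67 along -13.9 across -0.3 normal 2.7 [ 5.54 -0.04 19.  ]
7,20 (array([-0.5 ,  0.03, -0.14]), array([-0.  , -0.13,  0.12]))
```

Call:
servo_tool --angular '[[0,0,0],[0,0,0],[0,0,0],[0,0,0],[0,0,0],[0,0,0],[0,0,0],[0,0,0],[0,0,0],[0,0,0]]' --translation '[[0,-0.1,0.01],[0,0,0],[0.01,0.1,-0.01],[0.01,0.15,-0.02],[0.01,0.25,-0.03],[0.02,0.4,-0.05],[0.04,0.7,-0.1],[0.06,1.2,-0.17],[0.1,1.7,-0.24],[0.13,2.2,-0.3]]' --jaw '[3,3,3,3,3,3,3,3,3,3]'

```text
t: 28.5
tcp_pos: [526.1, -156.3, 57.9]
orientation: [0.779, -0.024, 0.019, -0.626]
force: [-0.1, -0.5, -0.4]
finger_gap: 0.353
```

Call:
servo_tool --angular '[[0,0,0],[0,0,0],[0,0,0],[0,0,0],[0,0,0],[0,0,0],[0,0,0],[0,0,0],[0,0,0],[0,0,0]]' --translation '[[0,0.5,0.5],[0,1.5,1.5],[0,3,3],[0,5,5],[0,8,7],[0,11,9],[0,14,11],[0,17,12],[0,19,12],[0,20,12]]' --jaw '[3,3,3,3,3,3,3,3,3,3]'

```text
t: 29.33
tcp_pos: [526.7, 46.6, 179.2]
orientation: [0.779, -0.022, 0.019, -0.626]
force: [0.2, -0.1, -0.5]
finger_gap: 0.349
```

```bash
python3 - <<'E'
from h import *
from station import bot
for n in("side","top"):
    c=bot.read_camera(n);pickle.dump(c,open(n+"14.pkl","wb"))
crop(load("top14"),270,190,90,75,8,"pics/t17.png")
crop(load("side14"),225,95,70,75,8,"pics/s17.png")
st=bot.state();print(st["t"],st["force"],todeck(st["tcp_pos"]))
E
```

```text
29.4333 [-0.02627293 -0.14909328 -0.32610984] [-199.56064722  -13.2638472   165.89189062]
```

View pics/t17.png

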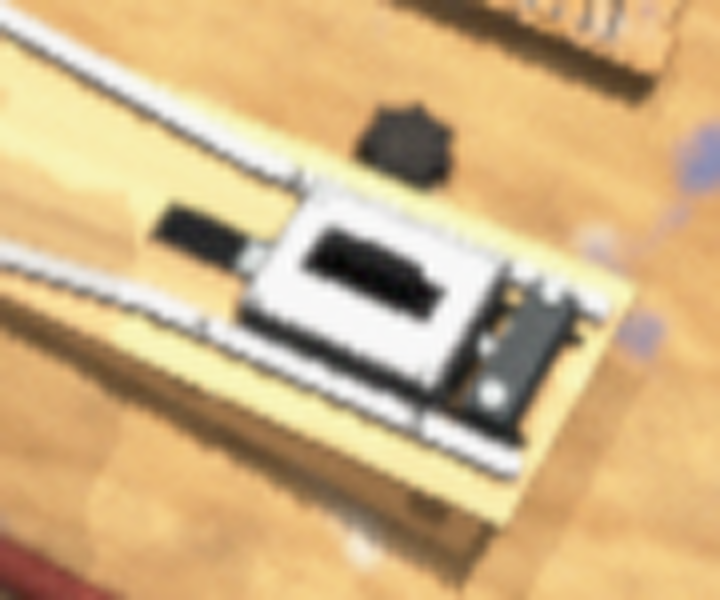

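View pics/s17.png

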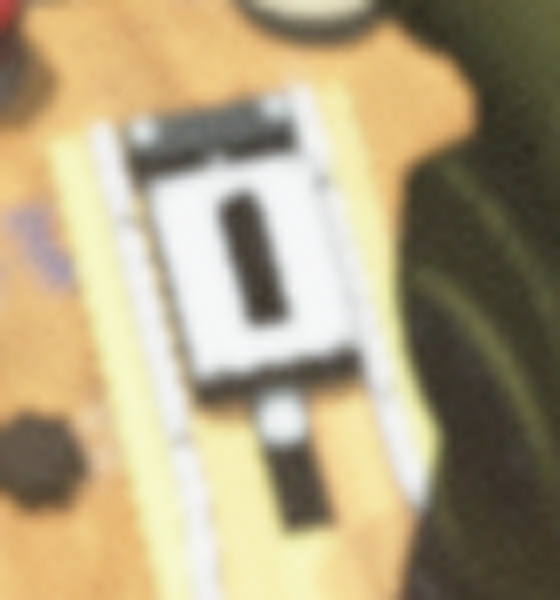

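The catch is up: its silver nose shows right behind the cassette at (283,415) in the side crop and (253,258) in the top crop. The cassette is against the buffer and the arm is clear, so I'll hand in.

```bash
python3 -c "
from station import bot
print(bot.close_job())"
```

```text
the job is handed in; nothing more can be done
None
```

The cassette is caught at the top of the ramp. The silver catch nose stands up behind it in both camera views, and its front is at the buffer. I handed the job in at about 29.4 s.

- **Placing:** I gripped the cassette by its bar, turned it in line with the ramp and set it on the lower part at about deck x = -120 mm. I then pushed it up from behind with the fingertips; it never left the deck.
- **First push failed:** The push reached about 14.2 N along the slope, but the pictures showed the catch still down. The tool was also pressing the cassette down by about 8 N, which added friction.
- **Second push worked:** I relieved the downward load and pushed again in small steps to about 13.9 N. I estimate the buffer went in about 3 mm, well under the 5.25 mm ramming limit. Every force I read was under 20 N, but I only had readings at the end of each move.
- **Last checks:** The arm was clear of everything, with near-zero force. I never touched the knob, tape roll, cup or the purple look-alikes. The final close-ups show the knob unmoved; I did not re-measure the tape roll or cup.

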